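# Set the plate spacing of a dielectric cell with a gap gauge

## Robot

A 7-joint arm with a two-finger parallel gripper is mounted at the origin on the work surface. World frame = base frame: x ahead of the robot, y to its left, z up, the work surface at z = 0. Lengths are in m, angles in rad, forces in N, time in s.
With the tool pointing down it reaches from about 0.425 to 0.875 m from the base axis. Payload 4.7 kg.
Tool frame: the origin (TCP) lies between the finger pads; the fingertips stand 14 mm ahead of it and the grasp point (between the pads) lies 5 mm behind it (robot.nose_length is the distance from the TCP to the fingertips, in m); z points along the fingers, y is the line along which they close (so a half turn about z gives the same grasp; the last joint's range is limited). The gripper opens to 87 mm and grips with 3 to 60 N. Pads are 19 mm wide; open, the fingers measure 117 mm over their backs; the gripper's body (75 mm by 190 mm) begins 51 mm behind the grasp point.
Start: joints at [-1.259, 0.321, -0.07, 1.45, 0.023, 1.371, -0.057], TCP at [0.191, 0.621, 0.237] pointing down, gripper open.
Joint ranges: [-2.86, 2.86], [-0.3, 2.09], [-1.38, 1.24], [0.06, 2.45], [-1.56, 4.7], [0.09, 2.05], [-2.69, 2.69]. Speed limits (rad/s): [2.57, 2.57, 3.14, 3.14, 3.14, 3.14, 3.14].

## Interface

Orientations are given as a unit quaternion [w, x, y, z].
In Python, from bench import robot, planner, viewer, sign_off gives the robot as it stands. Calls block until the motion is done:
- robot.move_pose(position, orientation): joint-space move of the TCP to a pose.
- robot.servo_line(position, rotation=None, velocity=0.15, guard=None): straight line of the TCP; rotation=None keeps the orientation; velocity is the mean speed in m/s. With guard (N) it stops when the force on the tool has changed by that much, and returns True; else False.
- robot.movej(angles): joint-space move.
- robot.grip(opening, strength=None): finger opening in m; strength is the grip in N (None keeps the last); returns when the fingers have stopped.
- robot.dwell(seconds).
- planner.solve_ik(position, orientation): joint angles nearest the present ones, or None.
- robot.state(): the state.
- viewer.get_image(name): name is "scene" or "top" or "wrist"; returns the picture (400x640x3 uint8, blue, green, red); there is no depth.
- viewer.camera_model(name): a dict with "vfov" (degrees; the focal length in pixels is half the picture's height over the tangent of half this angle, whatever the lens; pixels are square), "cx", "cy" (the principal point, pixels), "T" (4x4, takes a point from camera to world coordinates). Camera axes: x right, y down, z forward; pixel columns grow to the right and rows downward; lengths in m; the calibration is good to about 2 mm. A picture is of the moment at which its call begins: read the wrist's pose just before it. camera_model takes no time and is no camera call; for the wrist camera it gives the pose at the moment of the call.
A pose or a line that the arm cannot do raises robot.MotionError and nothing moves.
- sign_off(): hands the job in; it is judged then, once.
The state is a dict: "time": time; "qpos": joint angles; "qd": joint speeds; "tau": joint torques, N m; "eef_pos": TCP position; "tool_rot": TCP orientation; "wrist_force": force on the tool from outside, world axes, zero at the start; "torque": the same for the moment, N m; "gripper_width": finger opening in m; "grasp_force": force on a finger pad.
Only numpy, scipy, OpenCV 4.12 (cv2) and the standard library are available. Lean on these libraries where they do the work, as an engineer would, in place of code of your own. Each camera call takes 0.05 s, during which the arm holds its last target. There are 200 camera calls.

## Task

Set the plate spacing of the parallel-plate cell: take the gap gauge with the plain square nose (not the forked one), slide its blade into the gap under the raised upper plate, along the channel of the bed, until the dark line across the blade is level with the plate's front edge. Then press the upper plate down by its knob until it rests on the blade, and leave the gauge lying flat in the channel at that depth. Leave the forked gauge and the other things on the bench where they are.

Things in the scene. Friction and masses are not known exactly. Their poses are not given: they have to be found in the camera images.
- cell: Parallel-plate cell, fixed: beige bed 200 x 96, 20 high (x -90 to 110, y -48 to 48), a beige column 22 x 44 at its far end (front face x = 88, top 110 above the bench) and an aluminium upper plate over the bed's rear part. Origin on the bench under the middle of the plate's front edge; +x is the way the blade goes in, z up. Nothing stands over the bed in front of x = 0.
- channel_mouth (a point): Middle of the front end of the bed's channel, on the bed's top (x -90, y 0, z 20 in the cell's frame). The channel is 32 wide, between two aluminium guide strips 5 high and 8 wide (inner faces y = -16 and 16) that run from x = -90 to 86; open at the front.
- plate_edge (a point): Middle of the upper plate's lower front edge (x 0, y 0 of the cell; moves with the plate). Plate 80 (x) by 64 by 8 thick, slides only vertically; underside starts 13 to 20 above the bed's top and can go down to 3 above it. It stays where it is left (stiff slide: about 3 N on the knob moves it down).
- plate_knob (a point): Centre of the top face of the black knob on the upper plate, 40 behind the plate's front edge on the centre line and 30 above the plate's underside; knob diameter 26. Moves with the plate.
- gauge: The gauge to use, loose, 0.17 to 0.34 kg, flat on the bench left or right of the cell. Aluminium blade 140 x 28 x 8 thick, plain square nose; on its tail an upright steel grip block 30 long, 16 wide, from 8 to 50 above the underside. Balances 15 ahead of the grip's centre. Origin at the underside below the grip's centre; x along the blade to the nose (blade x -15 to 125), z up.
- gauge_line (a point): Centre of the dark line (3 wide) across the top of the blade, 65 ahead of the grip's centre and 60 behind the nose, 8 above the underside.
- gauge_nose (a point): Centre of the blade's nose face, 125 ahead of the grip's centre, 4 above the underside.
- fork_gauge: Another gauge, not to be used: same grip block, shorter blade (110 long) whose nose is forked into two tines. Origin and axes as for the gauge.
- beaker: Bystander: glass beaker, 64 across, 85 high. Origin under its centre.
- jar: Bystander: amber glass jar, 56 across, 75 high. Origin under its centre.
- dish: Bystander: white porcelain dish, 90 across, 18 high. Origin under its centre.
- stopper: Bystander: tapered cork stopper, 34 across, 30 high. Origin under its centre.
- weight: Bystander: small brass weight with a knob, 26 across, 34 high. Origin under its centre.
- screwdriver: Bystander: screwdriver lying on the bench. Origin at its underside.
Things that resemble listed ones, but are neither listed nor needed, are in the scene too. Leave any blue or red look-alike of the gauge alone.

How it is judged:
By the outcome, as a careful person would: the job done as asked, in the order asked, and still so for the second after the job is handed in, with the robot touching nothing.
It also fails if it takes over 61 s, if anything falls off the work surface, if the arm or the gripper's body presses on something with over 40 N, if the wrist force passes 120 N, or if a joint passes its speed limit or range.

## Working session

There is one attempt and no reset: what is moved stays moved. The work goes in short steps, each a Python script; the robot and the scene stay as the last script left them, time stands still between calls to the robot, and variables do not carry over. Pictures are saved under pics/ and viewed, at most 10 in all, crops included, and the job is handed in when it is done.

```bash
ls; mkdir -p pics; python3 - <<'E'
from bench import robot, viewer
import cv2,numpy as np
for n in("scene","top"):
    cv2.imwrite(f"pics/{n}0.png",viewer.get_image(n)); m=viewer.camera_model(n); print(n,m["vfov"],m["cx"],m["cy"],np.round(m["T"],3).tolist(),[k for k in m])
s=robot.state();print(s["time"],s["tool_rot"])
E
```

```text
pics
scene 43.7556891859165 323.8501929558186 201.65805415092555 [[-0.692, 0.398, -0.602, 1.239], [0.722, 0.362, -0.59, 0.801], [-0.017, -0.843, -0.538, 0.799], [0.0, 0.0, 0.0, 1.0]] ['vfov', 'cx', 'cy', 'T']
top 51.356020175090634 314.91300367293127 202.90697868024765 [[0.052, -0.975, 0.215, 0.238], [-0.999, -0.052, 0.005, -0.011], [0.006, -0.215, -0.977, 1.138], [0.0, 0.0, 0.0, 1.0]] ['vfov', 'cx', 'cy', 'T']
0.1 [-6.83109834e-05  1.48333505e-01  9.88937035e-01 -8.40763520e-04]
```

View pics/top0.png

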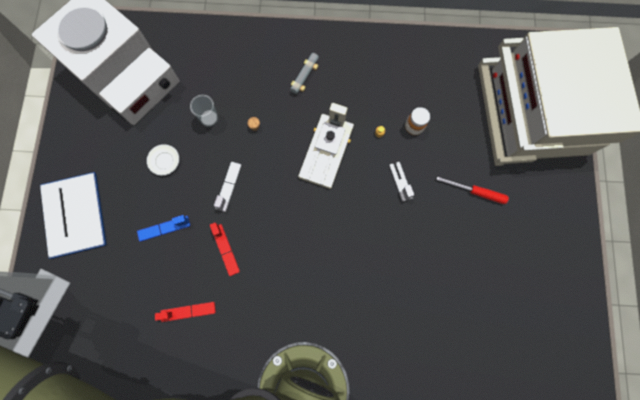

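View pics/scene0.png

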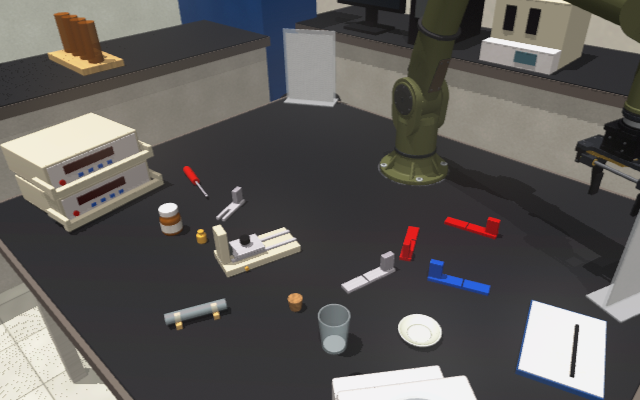

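Top view: the plain aluminium gauge is at (228,187) with its grip at about (221,203). The forked one is at (402,182), with tines at (396,167). The blue one (163,228) and the red ones (224,248) and (185,312) are look-alikes. The cell is at (327,150), with its column at the top. I'll confirm in a crop.

```bash
python3 - <<'E'
import cv2
a=cv2.imread("pics/top0.png")
c=cv2.resize(a[95:220,200:360],None,fx=5,fy=4.8*5/4.8,interpolation=cv2.INTER_CUBIC)[:600]
cv2.imwrite("pics/crop0.png",c[:600,:800])
E
```

```text
(no output)
```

View pics/crop0.png

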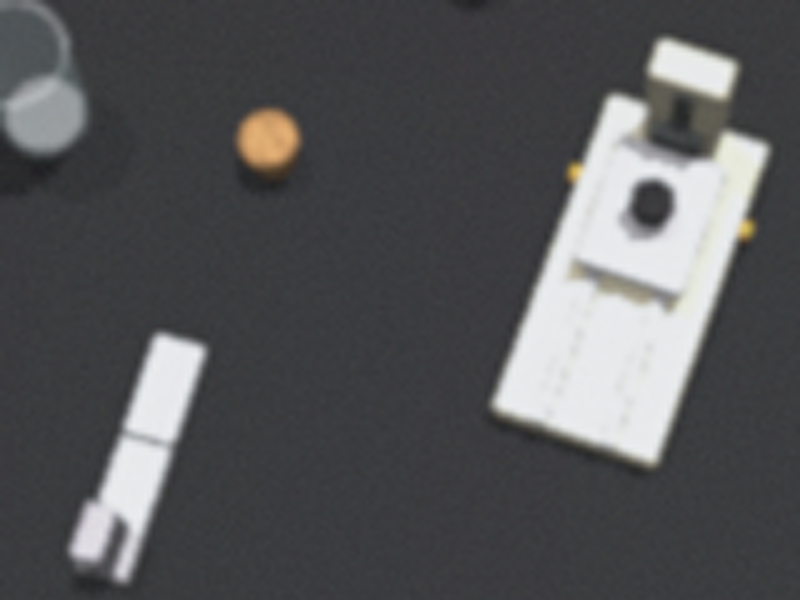

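The crop shows the gauge with its plain square nose at crop (181,341), dark line at (148,438) and grip top at (93,531). It is aluminium and unforked, so it is the right one. Next I'll compute poses and look with the wrist camera.

```bash
cat > h.py <<'E'
import numpy as np, cv2
from bench import robot, planner, viewer, sign_off
from scipy.spatial.transform import Rotation as R
def ray(m,px,z):
    f=200/np.tan(np.radians(m["vfov"]/2)); T=np.array(m["T"])
    d=T[:3,:3]@np.array([(px[0]-m["cx"])/f,(px[1]-m["cy"])/f,1]); o=T[:3,3]
    return (o+d*(z-o[2])/d[2])
def proj(m,P):
    f=200/np.tan(np.radians(m["vfov"]/2)); T=np.array(m["T"])
    q=T[:3,:3].T@(np.array(P)-T[:3,3]); return np.array([m["cx"]+f*q[0]/q[2],m["cy"]+f*q[1]/q[2]])
def fit(local,world): # 2D rigid: returns x,y,yaw,residual
    a=np.array(local);b=np.array(world)[:,:2];ca,cb=a.mean(0),b.mean(0);A=a-ca;B=b-cb
    th=np.arctan2((A[:,0]*B[:,1]-A[:,1]*B[:,0]).sum(),(A*B).sum())
    c,s=np.cos(th),np.sin(th);M=np.array([[c,-s],[s,c]]);t=cb-M@ca
    return t[0],t[1],th,np.abs(a@M.T+t-b).max()
def down(psi): # tool down; tool y axis (closing) at world yaw psi
    # columns x,y,z
    y=np.array([np.cos(psi),np.sin(psi),0]);z=np.array([0,0,-1.]);x=np.cross(y,z)
    q=R.from_matrix(np.c_[x,y,z]).as_quat();return q[[3,0,1,2]]
E
python3 - <<'E'
from h import *
m=viewer.camera_model("top")
P=lambda u,v,z:ray(m,(u/5+200-.4,v/5+95-.4),z)
B=[P(492,408,.02),P(657,465,.02),P(612,93,.02),P(770,148,.02)]
print("cell",fit([(-.09,.048),(-.09,-.048),(.11,.048),(.11,-.048)],B))
G=[P(155,335,.008),P(207,347,.008),P(148,438,.008),P(125,581,.008)]
print("gauge",fit([(.125,.014),(.125,-.014),(.065,0),(-.015,-.014)],G), "griptop",P(93,531,.05))
s=robot.state()
print(R.from_quat(np.array(s["tool_rot"])[[1,2,3,0]]).as_matrix().round(3))
w=viewer.camera_model("wrist");print(w["vfov"],w["cx"],w["cy"],np.round(w["T"],3), s["eef_pos"])
print(robot.nose_length)
E
```

```text
cell (np.float64(0.6299310114927252), np.float64(-0.026705163598915466), np.float64(-0.2912729264017937), np.float64(0.0008414305552044699))
gauge (np.float64(0.4691982873505768), np.float64(0.25299751494605655), np.float64(-0.22634835498879455), np.float64(0.0014083627731815151)) griptop [0.46926319 0.25328229 0.05      ]
[[-0.956  0.293 -0.   ]
 [ 0.293  0.956 -0.002]
 [-0.    -0.002 -1.   ]]
71.99269415234924 321.88630994102704 203.47970554409574 [[ 0.295  0.924  0.243  0.124]
 [ 0.956 -0.285 -0.078  0.642]
 [-0.003  0.255 -0.967  0.384]
 [ 0.     0.     0.     1.   ]] [0.19064236 0.62094471 0.23557036]
0.014
```

```bash
python3 - <<'E'
from h import *
gx,gy,gt=0.4692,0.2531,-0.2263
g=np.array([gx,gy])+.004*np.array([np.cos(gt),np.sin(gt)])
q=down(gt+np.pi/2)
robot.grip(.045,50)
robot.move_pose([*g,.14],q)
w=viewer.camera_model("wrist"); im=viewer.get_image("wrist")
ct=-.2913;C=np.array([.6299,-.0267])
for n,l in(("nose",(.125,0,.008)),("line",(.065,0,.008)),("gripTop",(0,0,.05))):
    P=[gx+l[0]*np.cos(gt),gy+l[0]*np.sin(gt),l[2]];print(n,proj(w,P).round(1))
cv2.imwrite("pics/w1.png",im);print(robot.state()["time"],robot.state()["qpos"])
E
```

```text
nose [320.5 301.5]
line [320.5 254. ]
gripTop [320.2 207.7]
2.8417 [-0.73927567  0.14944697  0.21484404  1.86269749 -0.03553349  1.13252769
  0.83520371]
```

View pics/w1.png

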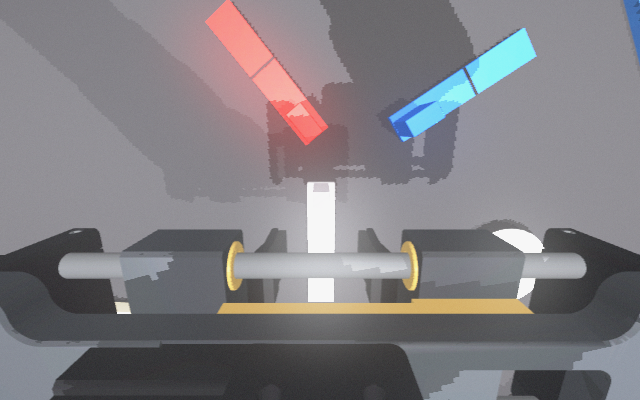

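The wrist view has the gauge blade centred at column 320 and vertical, which matches the estimate, but the gripper hides everything toward the nose. A half turn would put the camera over the plate side, so I'll check whether that's reachable.

```bash
python3 - <<'E'
from h import *
gt,ct=-.2263,-.2913;C=np.array([.6299,-.0267]);u=np.array([np.cos(ct),np.sin(ct)])
g=np.array([.4692,.2531])+.004*np.array([np.cos(gt),np.sin(gt)])
for s in(1,-1):
    for p,t,z in((g,gt,.14),(g,gt,.028),(C-.131*u,ct,.10),(C-.131*u,ct,.048),(C-.061*u,ct,.048),(C+.04*u,ct,.072)):
        a=planner.solve_ik([*p,z],down(t+s*np.pi/2)); print(s,p.round(3),z,None if a is None else np.round(a,2))
E
```

```text
1 [0.473 0.252] 0.14 [-0.74  0.15  0.22  1.86 -0.04  1.13  0.84]
1 [0.473 0.252] 0.028 [-0.73  0.29  0.21  1.96 -0.07  0.91  0.87]
1 [0.504 0.011] 0.1 [-0.47  0.13  0.42  1.98 -0.06  1.04  1.26]
1 [0.504 0.011] 0.048 [-0.45  0.2   0.41  2.02 -0.1   0.93  1.29]
1 [ 0.571 -0.009] 0.048 [-0.39  0.34  0.42  1.86 -0.17  0.97  1.38]
1 [ 0.668 -0.038] 0.072 [-0.32  0.51  0.44  1.59 -0.24  1.1   1.46]
-1 [0.473 0.252] 0.14 [-1.48  0.25  1.07  1.89 -0.24  1.15 -2.12]
-1 [0.473 0.252] 0.028 [-1.43  0.49  1.07  1.98 -0.51  0.98 -1.91]
-1 [0.504 0.011] 0.1 [-1.05  0.21  1.07  2.   -0.21  1.05 -1.74]
-1 [0.504 0.011] 0.048 [-1.02  0.34  1.08  2.04 -0.36  0.97 -1.62]
-1 [ 0.571 -0.009] 0.048 [-0.89  0.54  1.07  1.88 -0.54  1.05 -1.46]
-1 [ 0.668 -0.038] 0.072 [-0.72  0.73  1.06  1.61 -0.67  1.21 -1.38]
```

```bash
python3 - <<'E'
from h import *
gt,ct=-.2263,-.2913;C=np.array([.6299,-.0267]);u=np.array([np.cos(ct),np.sin(ct)])
g=np.array([.4692,.2531])+.004*np.array([np.cos(gt),np.sin(gt)])
robot.move_pose([*g,.14],down(gt-np.pi/2))
robot.servo_line([*g,.028],velocity=.08,guard=8)
print(robot.state()["eef_pos"],robot.state()["wrist_force"])
robot.grip(.0,50); s=robot.state();print("w",s["gripper_width"],s["grasp_force"])
robot.servo_line([*g,.13],velocity=.1)
s=robot.state();print("w",s["gripper_width"],s["grasp_force"],s["wrist_force"])
# hover in front of plate
robot.move_pose([*(C-.131*u),.10],down(ct-np.pi/2))
w=viewer.camera_model("wrist"); im=viewer.get_image("wrist"); cv2.imwrite("pics/w2.png",im)
np.save("w2.npy",w["T"]); s=robot.state();print(s["time"],s["eef_pos"])
E
```

```text
[0.4734754  0.25246493 0.02848644] [-0.18924868  1.36552199  1.15391134]
w 0.01555808362529135 49.999515898525715
w 0.01595840870816759 49.999248404055834 [ 0.17748827 -0.9469494  -2.79608936]
9.7 [0.50479695 0.0132403  0.10000377]
```

View pics/w2.png

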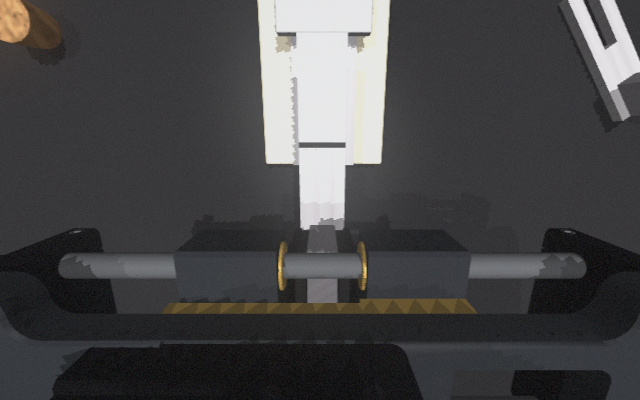

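The wrist view shows the held blade, with its line at (322,145), over the bed. The bed front edge is at row 163, its sides at columns 266 and 382, and the plate edge at row 35. I'll enlarge the view with the highlights stretched.

```bash
python3 - <<'E'
from h import *
a=cv2.imread("pics/w2.png")[15:175,245:405].astype(float)
a=np.clip((a/255)**2.5*255,0,255).astype(np.uint8)
cv2.imwrite("pics/c2.png",cv2.resize(a,(600,600),interpolation=cv2.INTER_CUBIC))
s=robot.state();print(s["eef_pos"],R.from_quat(np.array(s["tool_rot"])[[1,2,3,0]]).as_matrix().round(4).tolist())
w=viewer.camera_model("wrist");print(np.abs(w["T"]-np.load("w2.npy")).max())
E
```

```text
[0.50479695 0.0132403  0.10000377] [[0.9588, -0.284, 0.0001], [-0.284, -0.9588, 0.0007], [-0.0001, -0.0007, -1.0]]
0.0012261851857252037
```

View pics/c2.png

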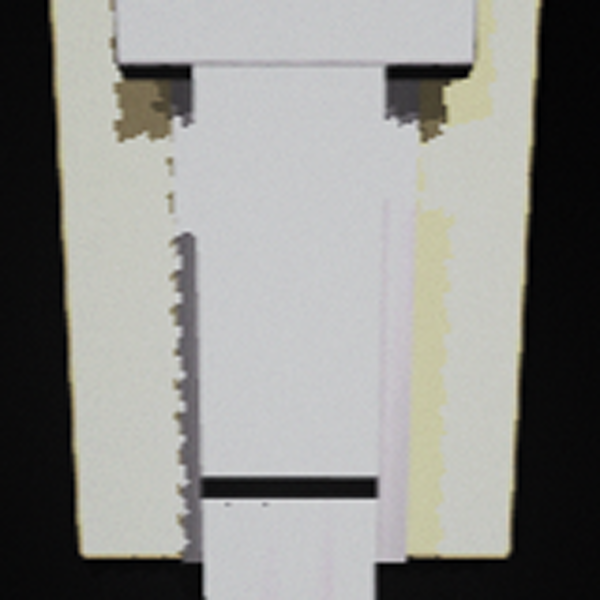

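```bash
python3 - <<'E'
from h import *
w=viewer.camera_model("wrist"); w["T"]=np.load("w2.npy")
P=lambda u,v,z:ray(w,(u/3.75+245-.37,v/3.75+15-.37),z)
zt=.0795
b=[P(202,487,zt),P(378,487,zt),P(192,70,zt),P(386,70,zt)]
for p in b: print(p.round(4))
print("widths",np.linalg.norm(b[0]-b[1]),np.linalg.norm(b[2]-b[3]))
mid=lambda a,c:(a+c)/2
d=mid(b[2],b[3])-mid(b[0],b[1]);print("blade yaw",np.arctan2(d[1],d[0]),"line",mid(b[0],b[1]))
f=[P(80,556,.02),P(511,556,.02)];print("bedw",np.linalg.norm(f[0]-f[1]),f)
# side edges farther
e=[P(52,5,.02),P(541,5,.02)];print("bedw far",np.linalg.norm(e[0]-e[1]))
m0=mid(*f);m1=mid(*e);d=m1-m0;t=np.arctan2(d[1],d[0]);v=f[0]-f[1]
print("cell yaw",t,np.arctan2(v[1],v[0])-np.pi/2,"origin",m0+.09*np.array([np.cos(t),np.sin(t),0]))
print("nose",mid(P(191,63,zt),P(386,63,zt)))
pl=[P(118,65,.05),P(474,65,.05)];print("platew@z.05 top",np.linalg.norm(pl[0]-pl[1]), mid(*pl))
T=w["T"];print(T[:3,3])
robot.dwell(.3);s=robot.state();print(s["eef_pos"])
E
```

```text
[0.5673 0.0089 0.0795]
[ 0.5592 -0.018   0.0795]
[ 0.624  -0.0079  0.0795]
[ 0.616  -0.0349  0.0795]
widths 0.02811056244185471 0.028133980472351047
blade yaw -0.2883593895341144 line [ 0.5632597  -0.00457418  0.0795    ]
bedw 0.09474415947513366 [array([0.55951952, 0.04470766, 0.02      ]), array([ 0.53234625, -0.04605615,  0.02      ])]
bedw far 0.09460754751609625
cell yaw -0.29126626126482635 -0.2908919973863846 origin [ 0.63214217 -0.02651913  0.02      ]
nose [ 0.62089984 -0.02159882  0.0795    ]
platew@z.05 top 0.06060211255530938 [ 0.62897303 -0.02531969  0.05      ]
[ 0.57105841 -0.00684317  0.24794411]
[0.50452222 0.01182677 0.10003237]
```

```bash
python3 - <<'E'
from h import *
ct=-.2913;C=np.array([.6310,-.0266]);u=np.array([np.cos(ct),np.sin(ct)]);v=np.array([-u[1],u[0]])
p=C-.131*u+.0023*v
robot.servo_line([*p,.075],rotation=down(ct-np.pi/2),velocity=.06)
robot.servo_line([*p,.062],velocity=.03);robot.dwell(.3)
s=robot.state();print(s["time"],s["eef_pos"],p,s["tool_rot"],down(ct-np.pi/2))
w=viewer.camera_model("wrist"); im=viewer.get_image("wrist");np.save("w3.npy",w["T"]);cv2.imwrite("pics/w3.png",im)
a=im[40:200,240:400].astype(float)
a=np.clip((a/255)**2.5*255,0,255).astype(np.uint8)
cv2.imwrite("pics/c3.png",cv2.resize(a,(600,600),interpolation=cv2.INTER_CUBIC))
E
```

```text
11.45 [0.50626345 0.01328679 0.06211112] [0.50617941 0.013226  ] [-9.30139954e-05  9.89416158e-01 -1.45105648e-01  8.88388011e-05] [ 0.          0.98941178 -0.14513558  0.        ]
```

View pics/c3.png

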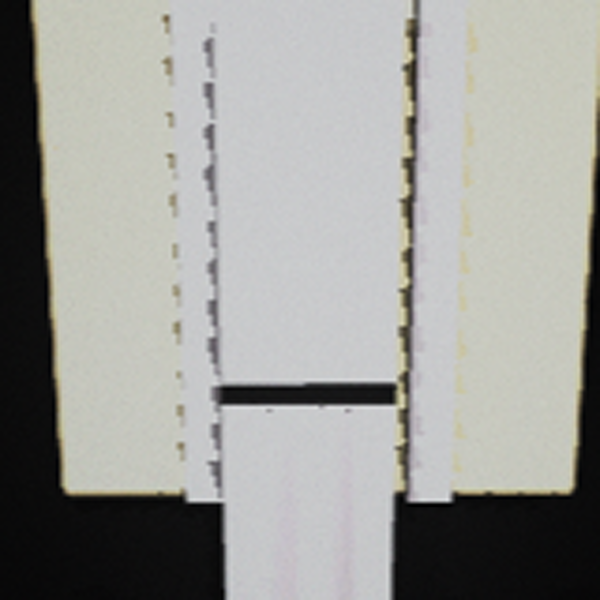

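The crop shows the blade between the strips. The blade edges are at columns 220 and 397 at row 395, the strip outer edges at 186 and 452 at row 490, and the bed corners at (64,493) and (575,493). Now the numbers.

```bash
python3 - <<'E'
from h import *
w=viewer.camera_model("wrist"); w["T"]=np.load("w3.npy")
P=lambda a,b,z:ray(w,(a/3.75+240-.37,b/3.75+40-.37),z)
ct=-.2913;u=np.array([np.cos(ct),np.sin(ct),0]);v=np.array([-u[1],u[0],0])
e=np.array([.50626,.01329,0])
def rep(n,a,b,z):
    p,q=P(*a,z),P(*b,z);m=(p+q)/2-e;print(n,"width %.4f along %.4f lat %.4f"%(np.linalg.norm(p-q),m@u,m@v))
rep("line",(220,394),(397,394),.0415)
rep("blade490",(224,490),(394.5,490),.0415)
rep("blade10",(213,20),(407,20),.0415)
rep("bedfront",(64,493),(575,493),.02)
rep("bedfar",(33,5),(598,5),.02)
rep("stripfront",(186,501),(452,501),.025)
rep("stripouterfar",(171,30),(467,30),.025)
E
```

```text
line width 0.0283 along 0.0610 lat 0.0001
blade490 width 0.0279 along 0.0456 lat 0.0000
blade10 width 0.0284 along 0.1147 lat -0.0002
bedfront width 0.0944 along 0.0420 lat -0.0019
bedfar width 0.0931 along 0.1227 lat -0.0012
stripfront width 0.0480 along 0.0413 lat -0.0018
stripouterfar width 0.0478 along 0.1177 lat -0.0017
```

```bash
python3 - <<'E'
from h import *
ct=-.2913;u=np.array([np.cos(ct),np.sin(ct)]);v=np.array([-u[1],u[0]])
e=np.array([.50618,.01323])-.0018*v
robot.servo_line([*e,.062],velocity=.03);robot.dwell(.2)
hit=robot.servo_line([*e,.0475],velocity=.02,guard=5);s=robot.state();print(hit,s["eef_pos"],s["wrist_force"],s["torque"],s["time"])
z=s["eef_pos"][2]
if z<.051:
    h=robot.servo_line([*(e+.060*u),z+.0007],velocity=.03,guard=8);robot.dwell(.2)
    s=robot.state();print(h,s["eef_pos"],s["wrist_force"],s["time"],(np.array(s["eef_pos"])[:2]-e)@np.c_[u,v])
w=viewer.camera_model("wrist"); im=viewer.get_image("wrist");np.save("w4.npy",w["T"]);cv2.imwrite("pics/w4.png",im)
a=im[40:220,240:400].astype(float)
a=np.clip((a/255)**2*255,0,255).astype(np.uint8)
cv2.imwrite("pics/c4.png",cv2.resize(a,None,fx=3.333,fy=3.333,interpolation=cv2.INTER_CUBIC))
E
```

```text
True [0.50523339 0.01154356 0.04778468] [-0.78232398  0.6081653   4.90528878] [-0.05888056  0.13261621 -0.02045498] 12.6417
True [0.5053417  0.01150303 0.04793697] [-1.6365841   0.60314846  6.40973558] 13.2417 [-3.06999716e-04 -9.49756558e-05]
```

View pics/c4.png

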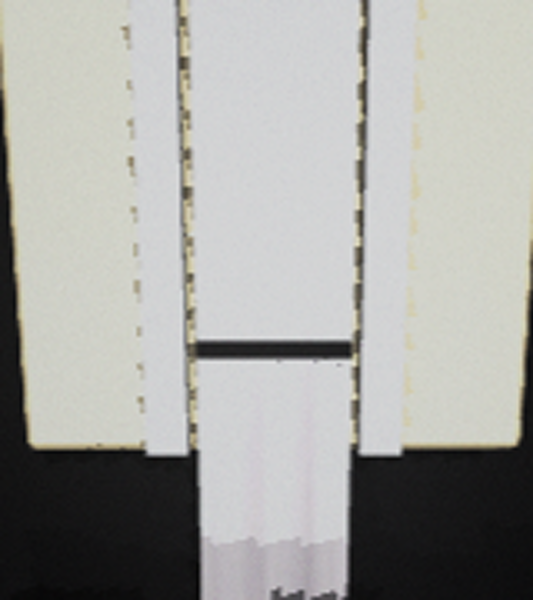

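The blade is down in the channel and centred, with equal gaps on both sides. The guard tripped at the start of the slide because of preload, so I'll lift 1 mm and slide in.

```bash
python3 - <<'E'
from h import *
ct=-.2913;u=np.array([np.cos(ct),np.sin(ct)]);v=np.array([-u[1],u[0]])
e=np.array([.50618,.01323])-.0018*v
robot.servo_line([*e,.0492],velocity=.02);robot.dwell(.2);print(robot.state()["wrist_force"])
h=robot.servo_line([*(e+.069*u),.0492],velocity=.03,guard=10);robot.dwell(.4)
s=robot.state();print(h,s["eef_pos"],s["wrist_force"],s["time"],(np.array(s["eef_pos"])[:2]-e)@np.c_[u,v])
w=viewer.camera_model("wrist"); im=viewer.get_image("wrist");np.save("w5.npy",w["T"]);cv2.imwrite("pics/w5.png",im)
a=im[70:220,240:400].astype(float)
a=np.clip((a/255)**2*255,0,255).astype(np.uint8)
cv2.imwrite("pics/c5.png",cv2.resize(a,None,fx=4,fy=4,interpolation=cv2.INTER_CUBIC))
E
```

```text
[-0.27073005  0.24354537 -2.57441829]
False [ 0.57175515 -0.00828268  0.04921665] [-0.06324556 -0.1856574  -2.33649438] 16.625 [6.89909526e-02 2.66531928e-05]
```

View pics/c5.png

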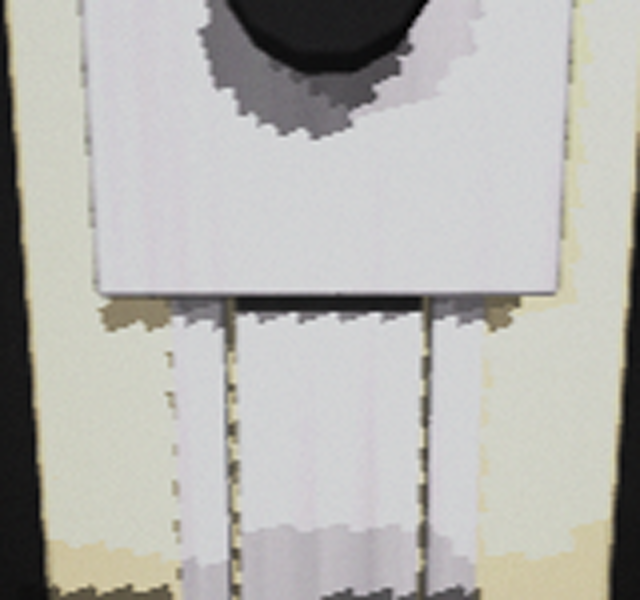

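```bash
python3 - <<'E'
from h import *
w=viewer.camera_model("wrist"); w["T"]=np.load("w5.npy")
P=lambda a,b,z:ray(w,(a/4+240-.37,b/4+70-.37),z)
ct=-.2913;u=np.array([np.cos(ct),np.sin(ct),0]);v=np.array([-u[1],u[0],0])
e=np.array([.57176,-.00828,0])
def rep(n,a,b,z):
    p,q=P(*a,z),P(*b,z);m=(p+q)/2-e;print(n,z,"width %.4f along %.4f lat %.4f"%(np.linalg.norm(p-q),m@u,m@v))
print("cam along",(w["T"][:3,3]-e)@u, w["T"][2,3])
for z in(.041,.044,.048): rep("plate top edge",(99,293.5),(557,293.5),z)
rep("blade@320",(237,320),(422,320),.0287)
for r in(309,311,313): rep("line rear %d"%r,(237,r),(422,r),.0287)
g=cv2.cvtColor(cv2.imread("pics/w5.png"),cv2.COLOR_BGR2GRAY);print(g[138:156,308:338].mean(1).round(0), g[138:156,345].tolist())
E
```

```text
cam along 0.0701466510410983 0.19674720479370672
plate top edge 0.041 width 0.0633 along 0.0624 lat 0.0002
plate top edge 0.044 width 0.0621 along 0.0626 lat 0.0002
plate top edge 0.048 width 0.0605 along 0.0628 lat 0.0003
blade@320 0.0287 width 0.0278 along 0.0579 lat 0.0000
line rear 309 0.0287 width 0.0277 along 0.0596 lat 0.0000
line rear 311 0.0287 width 0.0277 along 0.0593 lat 0.0000
line rear 313 0.0287 width 0.0277 along 0.0590 lat 0.0000
[232. 231. 232. 232. 230. 181.  87.  87.  88. 106. 192. 208. 226. 232.
 232. 232. 232. 232.] [231, 232, 233, 231, 230, 184, 118, 121, 121, 135, 202, 199, 209, 210, 208, 230, 229, 229]
```

```bash
python3 - <<'E'
from h import *
ct=-.2913;u=np.array([np.cos(ct),np.sin(ct)]);v=np.array([-u[1],u[0]])
e=np.array([.50618,.01323])-.0018*v+.0706*u
robot.servo_line([*e,.0492],velocity=.01);robot.dwell(.3)
h=robot.servo_line([*e,.0476],velocity=.01,guard=3.5);robot.dwell(.2)
s=robot.state();print(h,s["eef_pos"],s["wrist_force"],s["time"])
robot.grip(.035);robot.dwell(.2)
robot.servo_line([*e,.0492],velocity=.03)
def look(n):
    w=viewer.camera_model("wrist"); im=viewer.get_image("wrist");np.save(n+".npy",w["T"]);cv2.imwrite(f"pics/{n}.png",im)
    g=cv2.cvtColor(im,cv2.COLOR_BGR2GRAY)
    c=proj(w,[.6311+.0005,-.0262,.028]);print(n,c,w["T"][:3,3]);r=int(c[1])
    print(r-8,g[r-8:r+12,308:338].mean(1).round(0))
look("w6")
robot.servo_line([*e,.13],velocity=.12)
robot.dwell(.3);look("w7");print(robot.state()["time"])
E
```

```text
True [ 0.5734521  -0.00876467  0.04805038] [-2.00195211  1.22528614  6.17742302] 17.7
w6 [322.04706786 145.03965564] [ 0.64118058 -0.02851613  0.19687194]
137 [232. 232. 232. 232. 232. 232. 232. 232. 232. 208. 121. 158. 165. 172.
 186. 203. 219. 232. 232. 232.]
w7 [321.40903562 138.81462632] [ 0.64077285 -0.02850967  0.27680019]
130 [232. 232. 232. 232. 232. 232. 232. 232. 232. 223. 106. 157. 169. 190.
 211. 231. 232. 232. 232. 232.]
20.0417
```

```bash
python3 - <<'E'
from h import *
ct=-.2913;u=np.array([np.cos(ct),np.sin(ct)]);v=np.array([-u[1],u[0]])
k=np.array([.57329,-.00877])+.101*u
robot.grip(0,20)
robot.servo_line([*k,.125],velocity=.1);robot.servo_line([*k,.092],velocity=.06);robot.dwell(.3)
s=robot.state();print(s["eef_pos"],k,s["wrist_force"])
for i in range(3):
    h=robot.servo_line([*k,.066],velocity=.015,guard=12);s=robot.state();print(h,s["eef_pos"],s["wrist_force"],s["time"])
    if s["eef_pos"][2]<.0735: break
E
```

```text
[ 0.67027188 -0.03775742  0.09236568] [ 0.670035   -0.03777697] [-0.05865086  0.23207881  0.33623688]
True [ 0.66999341 -0.03774355  0.0725406 ] [-0.35057333  0.02467329  4.39934121] 24.3
```

```bash
python3 - <<'E'
from h import *
ct=-.2913;u=np.array([np.cos(ct),np.sin(ct)])
e=np.array([.57329,-.00877]);k=e+.101*u
h=robot.servo_line([*k,.066],velocity=.015,guard=16);s=robot.state();print(h,s["eef_pos"],s["wrist_force"],s["time"])
robot.dwell(.2);s=robot.state();print(s["eef_pos"],s["wrist_force"])
robot.servo_line([*k,.13],velocity=.1)
robot.servo_line([*e,.15],velocity=.12);robot.dwell(.4)
s=robot.state();w=viewer.camera_model("wrist"); im=viewer.get_image("wrist");cv2.imwrite("pics/w8.png",im)
sc=viewer.get_image("scene");cv2.imwrite("pics/s8.png",sc)
a=im[95:185,260:380].astype(float);a=((a/255)**2*255).astype(np.uint8)
A=cv2.resize(a,(400,300),interpolation=cv2.INTER_CUBIC)
B=cv2.resize(sc[215:290,200:320],(480,300),interpolation=cv2.INTER_CUBIC)[:,:400]
D=cv2.resize(sc[150:390,150:630],(800,400))[:300]
cv2.imwrite("pics/f8.png",np.vstack([np.hstack([A,B]),D[:300]]));print(s["time"])
E
```

```text
True [ 0.67001482 -0.03777829  0.07255386] [-1.28398363 -0.05443301  3.98871743] 24.5583
[ 0.67001597 -0.03777272  0.07256397] [-1.36913521 -0.00744611  5.41096464]
26.9
```

View pics/f8.png

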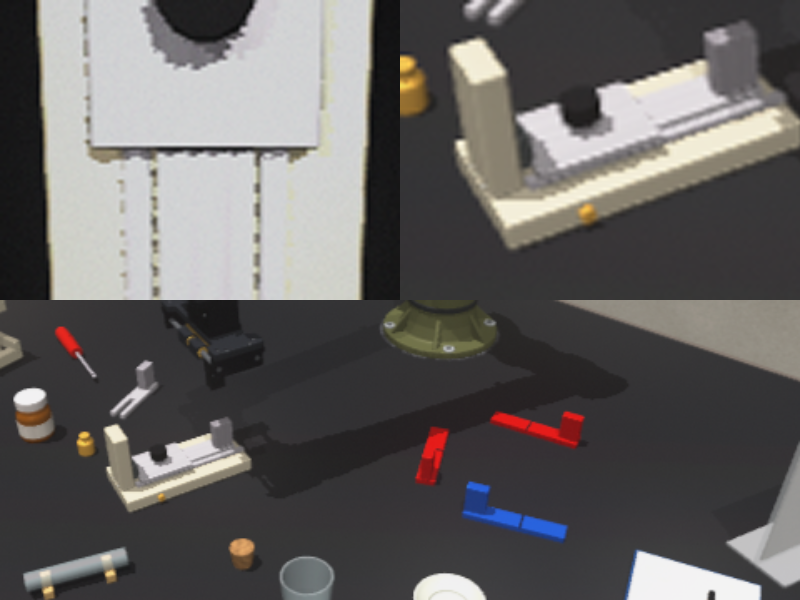

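The plate is down: two presses both stopped at the same height. The gauge lies in the channel and the bystanders are unmoved. One numeric check of the line at the plate edge.

```bash
python3 - <<'E'
from h import *
g=cv2.cvtColor(cv2.imread("pics/w8.png"),cv2.COLOR_BGR2GRAY)
print("blade",g[135:148,310:334].mean(1).round(0));print("bed/strip",g[135:148,296:304].mean(1).round(0),g[135:148,341:348].mean(1).round(0))
w=viewer.camera_model("wrist");ct=-.2913;u=np.array([np.cos(ct),np.sin(ct),0])
e=np.array([.57329,-.00877,0])
for r in(138.5,139.5,140.5,141.5):print(r,((ray(w,(322,r),.028)-e)@u).round(4),((ray(w,(322,r),.036)-e)@u).round(4))
E
```

```text
blade [232. 232. 232. 231.  99. 150. 211. 232. 232. 232. 232. 232. 232.]
bed/strip [231. 231. 231. 230. 138. 164. 171. 199. 229. 230. 229. 232. 232.] [232. 232. 232. 229. 133. 165. 188. 213. 222. 231. 231. 232. 232.]
138.5 0.0605 0.0608
139.5 0.0596 0.0599
140.5 0.0587 0.059
141.5 0.0577 0.0581
```

```bash
python3 -c "
from h import *
print(sign_off())"
```

```text
the job is handed in; nothing more can be done
None
```

The job is handed in at about 27 s: the plain-nosed gauge lies flat in the channel with its line within about 0.3 mm of the plate's front edge, by wrist-camera estimate, and the plate is pressed down onto the blade.

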